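# Unlock a squeeze-tab canister cap and park it

## Task

Open the steel ingredient canister: squeeze the two orange tabs of its white cap, turn the cap anticlockwise until you feel the end stop, lift it straight off and set it upright in the blue cap rest, plug in the hole and flange down on the rim, then let go. Work gently: the neck and hooks of the canister and the rest break if the cap is forced, levered or slammed against them. Leave the other things on the counter where they are.

Things in the scene. Friction and masses are not known exactly. Their poses are not given: they have to be found in the camera images.
- cap: White cap, 90 g, locked on the canister. Origin: centre of the flange's underside, z up. Flange 46 mm across, 6 mm thick; grip up to 54 mm above; plug below 26 mm across, 12 mm deep. Orange tabs at its +y and -y: flat upright faces 22 mm wide, 16 to 49 mm above the origin, 56 mm apart when free, 45 mm when squeezed home; their teeth stop it turning until both are squeezed.
- tab_a (a joint): Travel of the +y tab: 0 m sprung out, 0.0055 m fully squeezed in; its spring takes about 3 N at first, 10.5 N at the end. The cap turns only when both tabs are in by 0.0045 m or more. They spring out again when let go.
- tab_b (a joint): The same for the tab on the cap's -y side.
- cap_lug (a point): One of the cap's two lugs, which stick out near its +x and -x (12 degrees clockwise of them), 12 mm wide, 5 mm thick, to 33 mm from the axis. Squeezed, the cap turns anticlockwise (seen from above) until the lugs meet end stops; only in about the last 5 degrees before the stops are the lugs out from under the hooks, so that the cap lifts straight off.
- canister: Steel canister 100 mm across with a blue band, fixed to the counter on a black foot 124 mm across. Origin: centre of the foot's underside; z up. Locked, the cap's axes lie along the canister's. Neck and hooks are brittle: turning hard against the stops, pulling up against the hooks or pressing down with more than about 50 N in all (about 1 N m on the stops) breaks them.
- seat (a point): Centre of the neck's top, on which the flange sits, 112 mm above the canister's origin; bore 28 mm across, 16 mm deep. Round it: white keepers and a grey ring with hooks and end stops, up to 11 mm high and 43 mm from the axis (keep fingertips 14 mm above the seat). The ring sits differently on every canister: the stops come after 15 to 65 degrees of turn, to be found by feel.
- cap_rest: Blue cap rest fixed to the counter: a ring 72 mm across with a central hole 32 mm across and 20 mm deep, on a disc 90 mm across. Origin: centre of the underside; z up.
- rest_rim (a point): Centre of the rest's rim, 24 mm above its underside; the parked cap's flange lies on it, the plug in the hole.
- jar: Bystander: small jar with a red lid, 48 mm across, 75 mm high. Origin: centre of the underside.
- mug: Bystander: white mug 76 mm across, 85 mm high. Origin: centre of the underside.
- can: Bystander: yellow can 68 mm across, 100 mm high. Origin: centre of the underside.
- spoon: Bystander: steel spoon lying on the counter. Origin: centre of its underside.
- spatula: Bystander: black spatula lying on the white cutting board. Origin: centre of its underside.
There are look-alikes about, which are no part of the job. Leave any yellow look-alike of the canister alone.

How it is judged (in metres and radians):
On the way, in this order (a step that is already met when the one before it is completed fails the run):
1. the cap, still seated on the canister, is turned by at least 0.2 rad from its locked position with its tabs squeezed in (angle between the x axis of cap and the x axis of canister, either way round above 0.2 rad and z of cap in the frame of canister below 0.118 m and horizontal distance between cap and canister below 0.006 m and value of joint each of tab_a, tab_b above 0.003 m), for 0.1 s.
2. the cap is lifted 20 mm or more clear above the seat (z of cap in the frame of canister above 0.132 m), for 0.1 s.
At the end, for the whole second after the job is handed in: The cap sits upright in the blue rest: its axis within 7 mm of the rest's axis and within 0.12 rad of vertical, its flange on the rim (origin 21 to 27.5 mm above the rest's underside), at rest and released (horizontal distance between cap and cap_rest below 0.007 m and z of cap in the frame of cap_rest between 0.021 and 0.0275 m and angle between cap's own z axis and vertical below 0.12 rad and linear speed of cap below 0.02 m/s); the robot touches nothing.
It fails at once if the cap is forced against the canister (hooks, stops, neck) with more than 50 N (contact force between cap and canister above 50 N).
It fails at once if the cap is slammed or pressed on the rest with more than 50 N (contact force between cap and cap_rest above 50 N).
It fails at once if a bystander is moved by more than 25 mm (distance of any of jar, mug, can, spoon, spatula from where it was at the start of the episode above 0.025 m).
It also fails if it takes over 64 s, if anything falls off the work surface, if the arm or the gripper's body presses on something with over 40 N, if the wrist force passes 120 N, or if a joint passes its speed limit or range.

## Robot

A 6-joint arm with a two-finger parallel gripper is mounted at the origin on the work surface. World frame = base frame: x ahead of the robot, y to its left, z up, the work surface at z = 0. Lengths are in m, angles in degrees, forces in N, time in s.
With the tool pointing down it reaches from about 0.25 to 0.725 m from the base axis. Payload 9.7 kg.
Tool frame: the origin (TCP) lies midway between the tips of the shut fingers; the grasp point (between the pads) lies bot.grasp_offset behind it (bot.grasp_offset is the distance from the TCP to the grasp point, in m); x points along the fingers, y is the direction in which the jaws open and shut, and the axes are right-handed (so a half turn about x gives the same grasp; the last joint's range is limited). The gripper opens to 85 mm and grips with 20 to 120 N. Pads are 22 mm wide; open, the fingers measure 114 mm over their backs; the gripper's body (76 mm by 85 mm) begins 54 mm behind the grasp point. The pads swing forward as they close: fully open they stand 13 mm farther back than shut.
Start: joints at [65.489, 4.979, 10.078, 95.1, 0, 90], TCP at [0.228, 0.5, 0.231] pointing down, gripper open.
Joint ranges: [-179.16, 179.16], [-48.56, 103.87], [-65.8, 70.77], [-126.05, 130.52], [-82.76, 87.17], [-180, 180]. Speed limits (degrees/s): [127.2, 127.2, 147.25, 180, 180, 180].

## Interface

Orientations are given as [roll, pitch, yaw] about the fixed x, y, z axes, in that order (R = Rz(yaw) Ry(pitch) Rx(roll)).
In Python, from workcell import status, camera, bot gives the robot as it stands.
- The arm moves only by the shell command python3 -m jog 'ROWS' [OPENING] [FORCE]. ROWS is text: rows parted by semicolons, each of 4 numbers parted by spaces: the shift along the tool's x, y, z in mm, then the turn about the tool's x in degrees. A call has exactly 8 rows; each row is the pose to reach, as a shift and turn from the pose commanded when the call began, along the tool's axes at that moment; what a row does not reach only later rows make up. A row lasts 1/8 s, in which the tool goes at most 62.5 mm and 10.7 degrees, less where a joint would pass 70% of its speed; a pose out of reach is approached as far as the arm can. A call with a gripper value outside its range is refused whole. OPENING is the opening, from 0 (shut) to 1 (fully open), set as the call begins (- or left out, the last holds). The fingers move at their own pace and stop on an object; FORCE is the grip in N (left out, the last holds). Time passes only in rows, so rows that repeat a pose let the fingers close, or fill a call up. It gives the time, the measured TCP pose, the force and the opening at its end, in the units of the state.
- status.get_obs(): the state, without advancing time (a new reading comes with each control period).
- camera(name): name is "scene" or "side" or "wrist"; returns a dict with "color" (480x640x3 uint8, red, green, blue), "vfov" (degrees; the focal length in pixels is half the picture's height over the tangent of half this angle, whatever the lens; pixels are square), "cx", "cy" (the principal point, pixels), "rvec" (rotation vector, rad) and "tvec" (3), from world to camera coordinates, as OpenCV has them. Camera axes: x right, y down, z forward; pixel columns grow to the right and rows downward; lengths in m; the calibration is good to about 2 mm. A picture is of the moment at which its call begins. There is no depth.
- bot.job_done(): hands the job in, once; it reports no verdict.
The state is a dict: "time": time; "q": joint angles; "qd": joint speeds; "joint_efforts": joint torques, N m; "ee_pos": TCP position; "tcp_rot": TCP orientation; "wrist_force": force on the tool from outside, world axes, zero at the start; "torque": the same for the moment, N m; "opening": finger opening in m.
Only numpy, scipy, OpenCV 4.12 (cv2) and the standard library are available. Lean on these libraries where they do the work, as an engineer would, in place of code of your own. Each camera call takes 0.05 s, during which the arm holds its last target. There are 200 camera calls.

## Working session

There is one attempt and no reset: what is moved stays moved. The work goes in short steps, Python scripts to look and compute and a shell command to move; the robot and the scene stay as the last step left them, time stands still between calls to the robot, and variables do not carry over. Pictures are saved under pics/ and viewed, about 8 in all and at most 12, crops included, and the job is handed in when it is done.

```bash
mkdir -p pics; ls
cat > h.py <<'E'
import numpy as np,cv2,json
from workcell import status,camera,bot
def shot(name,fn,crop=None,scale=1):
    c=camera(name); im=c.pop("color"); np.savez(f"pics/{fn}.npz",im=im,**c)
    view(fn,crop,scale)
def view(fn,crop=None,scale=1,out=None):
    im=np.load(f"pics/{fn}.npz")["im"]
    if crop: x0,y0,x1,y1=crop; im=im[y0:y1,x0:x1]
    if scale!=1: im=cv2.resize(im,None,fx=scale,fy=scale,interpolation=cv2.INTER_CUBIC)
    cv2.imwrite(f"pics/{out or fn}.png",im[:,:,::-1])
def KRt(fn):
    c=np.load(f"pics/{fn}.npz"); f=240/np.tan(np.radians(float(c["vfov"]))/2)
    K=np.array([[f,0,float(c["cx"])],[0,f,float(c["cy"])],[0,0,1]])
    return K,cv2.Rodrigues(c["rvec"].astype(float).ravel())[0],c["tvec"].astype(float).ravel()
def ray(fn,u,v,z):
    K,R,t=KRt(fn); d=R.T@np.linalg.solve(K,[u,v,1]); o=-R.T@t
    return o+d*(z-o[2])/d[2]
def proj(fn,p):
    K,R,t=KRt(fn); q=K@(R@np.array(p,float)+t); return q[:2]/q[2]
E
python3 - <<'E'
from h import *
shot("scene","s0"); shot("side","d0"); shot("wrist","w0")
print(status.get_obs(),bot.grasp_offset)
a=[np.load(f"pics/{n}.npz")["im"] for n in("s0","d0")]
for n in("s0","d0","w0"):
    K,R,t=KRt(n);print(n,K[0,0],K[:2,2],-R.T@t,R[2])
E
```

```text
pics
{'time': 0.15, 'q': array([ 6.54893014e+01,  5.00350214e+00,  1.00432385e+01,  9.50998098e+01,
       -3.97216442e-05,  9.00000401e+01]), 'qd': array([-0.02602634, -0.0828661 ,  0.17049838, -0.03081734,  0.03991672,
        0.01947357]), 'joint_efforts': array([ 2.37731729e-04, -5.20761430e+01,  4.65043080e+01,  1.39959596e-02,
        5.43312535e-05,  1.06803483e-05]), 'ee_pos': array([0.22809719, 0.50026556, 0.23073465]), 'tcp_rot': array([ -89.96207498,   89.93992649, -114.47281363]), 'wrist_force': array([-0.70591554, -0.02090942,  0.91923466]), 'torque': array([-0.01650713, -0.01901871,  0.01075239]), 'opening': 0.0853702240741363} 0.0187
s0 488.52314429925536 [318.51224477 228.73703831] [ 1.41826503 -0.31311034  0.88692182] [-0.73934501  0.14139415 -0.65831348]
d0 604.1238938419115 [322.6994449  240.32482711] [0.47894148 0.85298782 0.83403378] [ 0.04906996 -0.7957955  -0.60357407]
w0 390.76917573444985 [323.20802878 245.14249582] [0.15429857 0.53277513 0.37475225] [ 0.28828078 -0.1332915  -0.94822337]
```

View pics/s0.png

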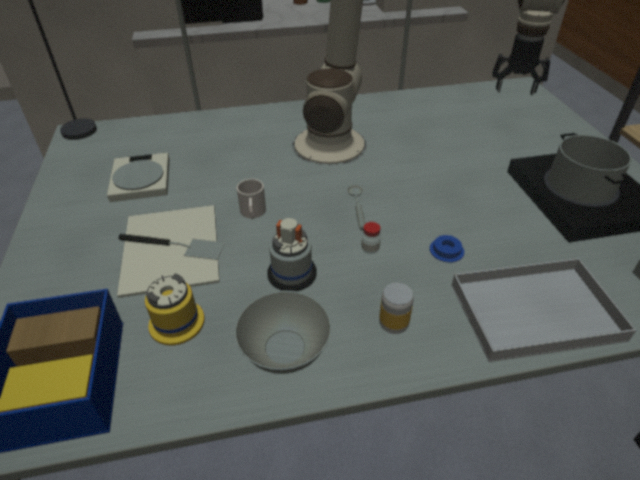

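View pics/d0.png

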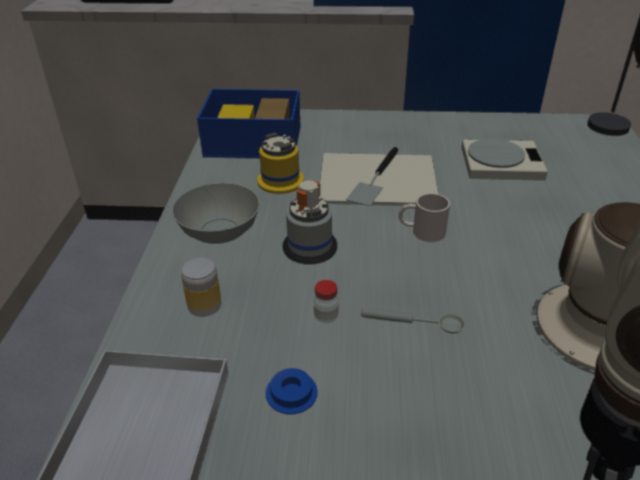

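The scene picture shows the canister at about (291,260), the rest at (447,248), and the robot at the top. In the side picture the canister is at (310,230) and the rest at (291,390). I'll enlarge these in one montage.

Run:
```python
from h import *
def cr(fn,x0,y0,w,h,s):
    im=np.load(f"pics/{fn}.npz")["im"][y0:y0+h,x0:x0+w]
    im=cv2.resize(im,None,fx=s,fy=s,interpolation=cv2.INTER_CUBIC)
    im=np.clip(im.astype(float)*1.5,0,255).astype(np.uint8).copy()
    for k in range(0,w,10): cv2.line(im,(k*s,0),(k*s,6),(255,0,255),1); 
    for k in range(0,h,10): cv2.line(im,(0,k*s),(6,k*s),(255,0,255),1)
    return im
A=np.hstack([cr("s0",260,210,66,80,6),cr("d0",278,176,66,80,6)])
cv2.imwrite("pics/m1.png",A[:,:,::-1])
# blue rest blobs
for fn,box in(("s0",(425,230,470,265)),("d0",(260,365,325,415))):
    im=np.load(f"pics/{fn}.npz")["im"].astype(int);x0,y0,x1,y1=box
    s=im[y0:y1,x0:x1];m=(s[...,2]-s[...,0]>60)
    ys,xs=np.nonzero(m);print(fn,xs.min()+x0,xs.max()+x0,ys.min()+y0,ys.max()+y0,xs.mean()+x0,ys.mean()+y0)
    # disc bottom extents: fit x extents
    u=(xs.min()+xs.max())/2+x0
    print(ray(fn,xs.mean()+x0,ys.mean()+y0,0.012))
```

```text
s0 430 463 236 260 446.926267281106 247.38018433179724
[0.57795687 0.18609638 0.012     ]
d0 266 316 369 412 291.11094996374186 390.04786076867293
[0.57595451 0.19244818 0.012     ]
```

View pics/m1.png

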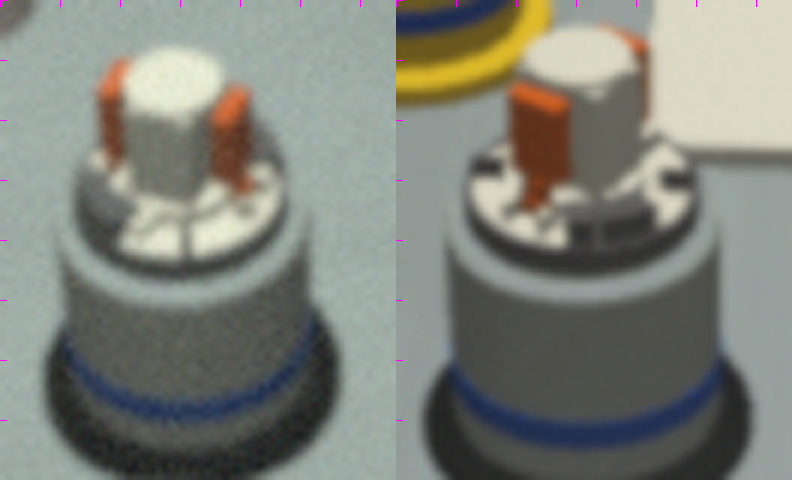

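Run:
```python
from h import *
S=lambda x,y:(260+x/6,210+y/6); D=lambda x,y:(278+(x-396)/6,176+y/6)
c1=ray("s0",*S(173,80),.166);c2=ray("d0",*D(580,56),.166);print(c1,c2)
for fn,F,a,b in(("s0",S,(115,78),(234,98)),("d0",D,(540,97),(628,40))):
    p=ray(fn,*F(*a),.161);q=ray(fn,*F(*b),.161);d=q-p
    print(fn,p,q,(p+q)/2,np.linalg.norm(d),np.degrees(np.arctan2(d[1],d[0])))
print(ray("s0",*S(192,385),0),ray("d0",*D(587,420),0))
```

```text
[ 0.57609582 -0.22052861  0.166     ] [ 0.57301343 -0.21597025  0.166     ]
s0 [ 0.56441023 -0.24138306  0.161     ] [ 0.58551436 -0.19888895  0.161     ] [ 0.5749623  -0.22013601  0.161     ] 0.0474461156334159 63.589324660243356
d0 [ 0.58550226 -0.1968798   0.161     ] [ 0.55761305 -0.23528191  0.161     ] [ 0.57155765 -0.21608086  0.161     ] 0.04746082430609242 -125.98871197248097
[ 0.57698652 -0.22134122  0.        ] [ 0.57461454 -0.22413025  0.        ]
```

```bash
cat >> h.py <<'E'
from scipy.spatial.transform import Rotation as Ro
def tool():
    o=status.get_obs(); return np.array(o["ee_pos"]),Ro.from_euler("xyz",o["tcp_rot"],degrees=True).as_matrix(),o
def goto(p):  # shift in tool axes mm
    P,R,o=tool(); return np.round(R.T@(np.array(p)-P)*1000,1)
def yaw(): # jaw direction angle
    P,R,o=tool(); return np.degrees(np.arctan2(R[1,1],R[0,1]))
E
python3 - <<'E'
from h import *
P,R,o=tool();print(R.round(3),yaw(),goto([.574,-.218,.29]))
E
```

```text
[[-0.     0.415  0.91 ]
 [-0.001  0.91  -0.415]
 [-1.    -0.001  0.   ]] 65.48926133649944 [ -58.7 -510.1  612.7]
```

```bash
python3 -m jog '-30 -15 18 0;-59 -50 60 0;-59 -86 104 0;-59 -122 147 0;-59 -158 190 0;-59 -194 233 0;-59 -230 276 0;-59 -266 319 0' 1 20; python3 -m jog '0 -36 43 0;0 -72 86 0;0 -108 129 0;0 -144 172 0;0 -180 215 2;0 -215 258 4;0 -235 283 5;0 -244 294 5.5'
python3 - <<'E'
from h import *
shot("wrist","w1");P,R,o=tool();print(P,yaw(),o["q"].round(1),o["time"],proj("w1",[.574,-.218,.166]))
K,R,t=KRt("w1");print(-R.T@t,R[2])
E
```

```text
time: 1.15
ee_pos: [0.4085, 0.1243, 0.2902]
tcp_rot: [52.7, 90.0, 28.2]
wrist_force: [0.9, 0.4, 0.2]
opening: 0.0851
time: 2.15
ee_pos: [0.5747, -0.2193, 0.2892]
tcp_rot: [-170.3, 89.9, 159.6]
wrist_force: [-0.6, 0.2, 0.3]
opening: 0.0857
[ 0.574911   -0.21973795  0.28906018] 59.87634550949648 [-20.9  16.6  30.  103.5  -0.    9.2] 2.2 [326.18320912 231.79677215]
[ 0.50466296 -0.17999503  0.43339039] [ 0.2730397  -0.15920747 -0.94873722]
```

View pics/w1.png

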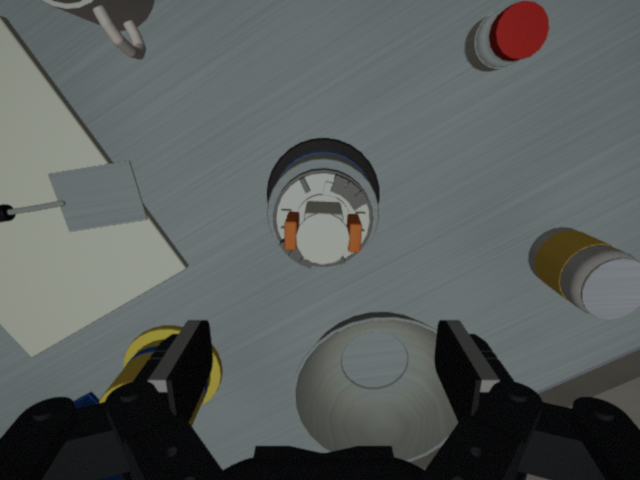

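The canister is centred and the cap top is at about (323,238), with the tabs left at (291,230) and right at (354,232). I'll enlarge.

Run:
```python
from h import *
view("w1",(258,150,388,275),6,"w1c")
im=np.load("pics/w1.npz")["im"].astype(int)
m=(im[...,0]-im[...,2]>60)&(im[...,0]-im[...,1]>40);m[:200]=0;m[260:]=0;m[:,:270]=0;m[:,375:]=0
n,l,s,c=cv2.connectedComponentsWithStats(m.astype(np.uint8));print(s,c)
```

```text
[[     0      0    640    480 306560]
 [   285    221     12     29    324]
 [   349    223     13     29    316]] [[319.49489823 239.50772116]
 [290.16666667 234.75      ]
 [354.52531646 236.87974684]]
```

View pics/w1c.png

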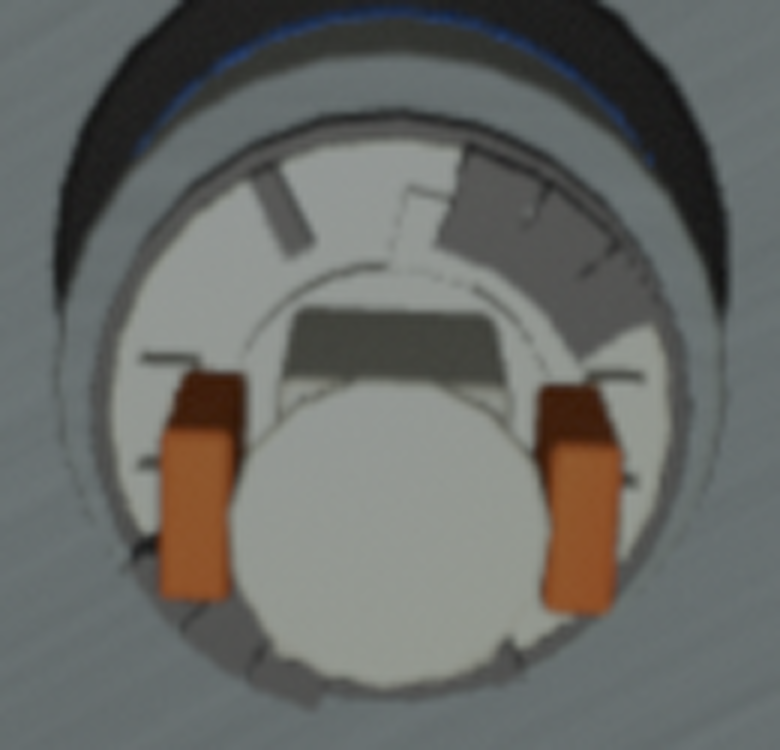

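Run:
```python
from h import *
W=lambda x,y:(258+x/6,150+y/6)
p=ray("w1",*W(195,515),.161);q=ray("w1",*W(583,528),.161);d=q-p;c=ray("w1",*W(390,533),.166)
print(p,q,(p+q)/2,np.linalg.norm(d),np.degrees(np.arctan2(d[1],d[0]))%180,c)
K,R,t=KRt("w1")
P,Rt,o=tool();print(yaw(),goto([*((p+q)/2)[:2],.146]),goto([*((p+q)/2)[:2],.130]))
```

```text
[ 0.56491661 -0.24275201  0.161     ] [ 0.58999378 -0.20275347  0.161     ] [ 0.57745519 -0.22275274  0.161     ] 0.04720960913415605 57.914262011916755 [ 0.57741358 -0.2226029   0.166     ]
59.87634550949648 [143.1  -1.3   3.9] [159.1  -1.2   3.9]
```

```bash
python3 -m jog '20 -0.3 1 1;45 -0.7 2.5 2;70 -0.7 2.5 2;95 -0.7 2.5 2;120 -0.7 2.5 2;140 -0.7 2.5 2;154 -0.7 2.5 2;158 -0.7 2.5 2' 1
python3 - <<'E'
from h import *
shot("wrist","w2");shot("side","d2");shot("scene","s2");P,R,o=tool();print(P,yaw(),o["wrist_force"],proj("w2",P))
def cr(fn,x0,y0,w,h,s):
    im=np.load(f"pics/{fn}.npz")["im"][y0:y0+h,x0:x0+w]
    return np.clip(cv2.resize(im,None,fx=s,fy=s,interpolation=cv2.INTER_CUBIC).astype(float)*1.4,0,255).astype(np.uint8)
a=np.load("pics/w2.npz")["im"][180:480,120:520]
A=np.vstack([np.hstack([a]),]);B=np.vstack([cr("s2",250,190,80,60,5),cr("d2",270,160,80,60,5)])[:600]
A=cv2.copyMakeBorder(A,0,B.shape[0]-A.shape[0],0,0,cv2.BORDER_CONSTANT)
cv2.imwrite("pics/m2.png",np.hstack([A,B])[:,:,::-1])
E
```

```text
time: 3.2
ee_pos: [0.5758, -0.219, 0.1319]
tcp_rot: [-175.2, 90.0, 152.9]
wrist_force: [-0.2, -0.1, 0.0]
opening: 0.0857
[ 0.57632964 -0.21962205  0.13299278] 58.00435926756905 [ 0.27411989 -0.11826571  0.58935499] [325.3098732  321.68240586]
```

View pics/m2.png

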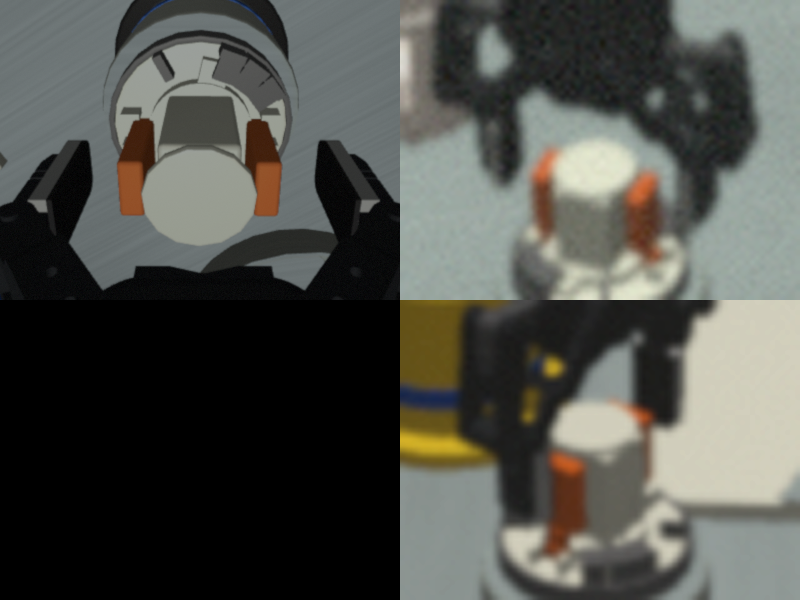

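Run:
```python
from h import *
for u,v,z in((320,372,.166),(320,368,.161)):
    p=ray("w2",u,v,z);print(p,goto([*p[:2],.13]))
P,R,o=tool();print(P)
for y in(-.0425,.0425):
  for z in(-.011,.011):
    for x in(0,-.013): print(y,z,x,(proj("w2",P+R@[x,y,z])-[120,180]).round())
```

```text
[ 0.57547273 -0.22134445  0.166     ] [ 3.  -1.9  0.2]
[ 0.57719105 -0.22247184  0.161     ] [ 3.  -2.   2.2]
[ 0.57632964 -0.21962205  0.13299278]
-0.0425 -0.011 0 [100. 117.]
-0.0425 -0.011 -0.013 [ 91. 133.]
-0.0425 0.011 0 [105. 165.]
-0.0425 0.011 -0.013 [ 97. 183.]
0.0425 -0.011 0 [311. 118.]
0.0425 -0.011 -0.013 [320. 133.]
0.0425 0.011 0 [306. 165.]
0.0425 0.011 -0.013 [314. 184.]
```

```bash
python3 -m jog '2 -1.5 0 0;2 -1.5 0 0;2 -1.5 0 0;2 -1.5 0 0;2 -1.5 0 0;2 -1.5 0 0;2 -1.5 0 0;2 -1.5 0 0' 0.6 25
python3 -m jog '0 0 0 0;0 0 0 0;0 0 0 0;0 0 0 0;0 0 0 0;0 0 0 0;0 0 0 0;0 0 0 0' 0.3 25
cat > st.py <<'E'
from h import *
P,R,o=tool();f=np.array(o["wrist_force"]);print(o["time"],P.round(4),"yaw",round(yaw(),1),"Ftool",(R.T@f).round(1),"T",(R.T@np.array(o["torque"])).round(2),"open",round(o["opening"],4))
E
python3 st.py
```

```text
time: 4.35
ee_pos: [0.5756, -0.2212, 0.1309]
tcp_rot: [7.0, 89.9, -25.0]
wrist_force: [-1.4, -0.2, 4.8]
opening: 0.0515
time: 5.35
ee_pos: [0.5756, -0.2214, 0.1317]
tcp_rot: [-2.5, 89.9, -34.6]
wrist_force: [-2.2, -0.5, 9.6]
opening: 0.0434
5.35 [ 0.5756 -0.2214  0.1317] yaw 58.0 Ftool [-9.6 -1.6 -1.6] T [ 0.04  0.46 -0.36] open 0.0434
```

```bash
python3 -m jog '-0.5 0 0 0;-1 0 0 0;-1 0 0 0;-1 0 0 -1;-1 0 0 -2;-1 0 0 -3;-1 0 0 -4;-1 0 0 -5'; python3 st.py
python3 -m jog '0 0 0 -1;0 0 0 -2;0 0 0 -3;0 0 0 -4;0 0 0 -5;0 0 0 -6;0 0 0 -7;0 0 0 -8'; python3 st.py
```

```text
time: 6.35
ee_pos: [0.5757, -0.2211, 0.1318]
tcp_rot: [10.5, 89.9, -16.5]
wrist_force: [-0.0, -0.0, 5.7]
opening: 0.0433
6.35 [ 0.5757 -0.2211  0.1318] yaw 63.0 Ftool [-5.7 -0.  -0. ] T [ 0.08 -0.07 -0.07] open 0.0433
time: 7.35
ee_pos: [0.5757, -0.221, 0.1318]
tcp_rot: [8.9, 89.9, -10.1]
wrist_force: [-0.9, -1.1, 7.3]
opening: 0.0436
7.35 [ 0.5757 -0.221   0.1318] yaw 71.0 Ftool [-7.3 -1.3 -0.5] T [ 0.06 -0.01 -0.01] open 0.0436
```

```bash
for i in 1; do python3 -m jog '0 0 0 -1;0 0 0 -2;0 0 0 -3;0 0 0 -4;0 0 0 -5;0 0 0 -6;0 0 0 -6;0 0 0 -6' >/dev/null; python3 st.py; done
python3 - <<'E'
from h import *
shot("wrist","w3",(120,180,520,480),2)
E
```

```text
8.35 [ 0.5757 -0.2211  0.1318] yaw 77.0 Ftool [-6.   1.  -0.4] T [ 0.   -0.07 -0.04] open 0.0431
```

View pics/w3.png

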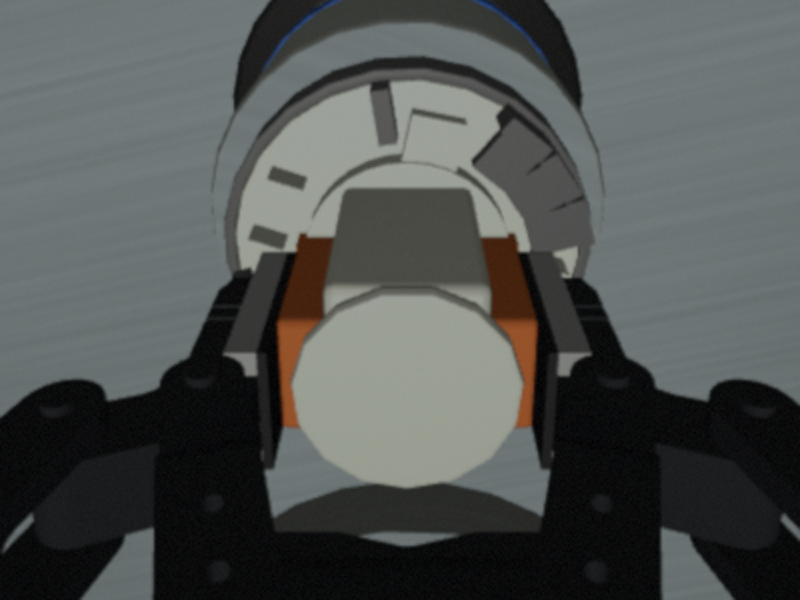

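The pads hold both tabs, which are pressed in, and the cap turns with the gripper. The lug at about (435,135) is nearing a grey bar at (385,115), which is likely the end stop, so I'll take smaller steps.

```bash
for i in 1; do python3 -m jog '0 0 0 -.5;0 0 0 -1;0 0 0 -1.5;0 0 0 -2;0 0 0 -2.5;0 0 0 -3;0 0 0 -3;0 0 0 -3' >/dev/null; python3 st.py; done
```

```text
9.4 [ 0.5757 -0.2211  0.1318] yaw 80.0 Ftool [-5.9 -0.1 -0.3] T [ 0.11 -0.01  0.04] open 0.0433
```

```bash
for i in 1; do python3 -m jog '0 0 0 -.5;0 0 0 -1;0 0 0 -1.5;0 0 0 -2;0 0 0 -2.5;0 0 0 -3;0 0 0 -3;0 0 0 -3' >/dev/null; python3 st.py; done
```

```text
10.4 [ 0.5757 -0.2211  0.1318] yaw 83.0 Ftool [-5.7 -0.7 -0.4] T [ 0.38 -0.05 -0.02] open 0.0431
```

```bash
python3 -m jog '0 0 0 -.2;0 0 0 -.4;0 0 0 -.6;0 0 0 -.8;0 0 0 -.8;0 0 0 -.8;0 0 0 -.8;0 0 0 -.8' >/dev/null; python3 st.py
```

```text
11.4 [ 0.5757 -0.2211  0.1318] yaw 83.7 Ftool [-6.8  0.1 -0.1] T [ 0.61 -0.07  0.02] open 0.0436
```

Torque rises linearly from about yaw 82°, so that is the end stop. I'll back off about 1.5° and lift gently.

```bash
python3 -m jog '0 0 0 .5;0 0 0 1;0 0 0 1.6;-0.4 0 0 1.6;-0.8 0 0 1.6;-1.2 0 0 1.6;-1.6 0 0 1.6;-2 0 0 1.6' >/dev/null; python3 st.py
```

```text
12.4 [ 0.575  -0.2209  0.1326] yaw 82.2 Ftool [3.8 0.1 2. ] T [ 0.2  -0.36  0.05] open 0.0431
```

```bash
python3 -m jog '-.5 0 0 0;-1 0 0 0;-1.5 0 0 0;-2 0 0 0;-2.5 0 0 0;-3 0 0 0;-3.5 0 0 0;-4 0 0 0' >/dev/null; python3 st.py
```

```text
13.4 [ 0.5755 -0.2211  0.1375] yaw 82.2 Ftool [ 3.   1.2 -0.7] T [0.15 0.06 0.25] open 0.0432
```

```bash
python3 -m jog '-2 0 0 0;-4 0 0 0;-7 0 0 0;-10 0 0 0;-14 0 0 0;-18 0 0 0;-22 0 0 0;-26 0 0 0' >/dev/null; python3 st.py; python3 -m jog '-10 0 0 0;-20 0 0 0;-30 0 0 0;-40 0 0 0;-50 0 0 0;-60 0 0 0;-67 0 0 0;-70 0 0 0' >/dev/null; python3 st.py;  python3 - <<'E'
from h import *
shot("wrist","w4");shot("side","d4");shot("scene","s4");P,R,o=tool();print(proj("d4",P),proj("s4",P))
def cr(fn,s,w,h):
    u,v=proj(fn,P).astype(int); im=np.load(f"pics/{fn}.npz")["im"][v-h//2:v+h//2+30,u-w//2:u+w//2]
    return cv2.resize(im,None,fx=s,fy=s)
im=np.load("pics/w4.npz")["im"][180:480,120:520]
B=np.hstack([cr("s4",5,80,50),cr("d4",5,80,50)]);print(B.shape)
cv2.imwrite("pics/m4.png",B[:,:,::-1])
E
```

```text
14.4 [ 0.5754 -0.2211  0.1636] yaw 82.2 Ftool [ 1.6 -0.2 -0.4] T [-0.   -0.01 -0.02] open 0.0431
15.4 [ 0.5755 -0.2211  0.2338] yaw 82.2 Ftool [0.8 0.5 0. ] T [-0.03  0.04 -0.05] open 0.0434
[306.9564289  155.68560766] [286.95192995 199.79212239]
(400, 800, 3)
```

View pics/m4.png

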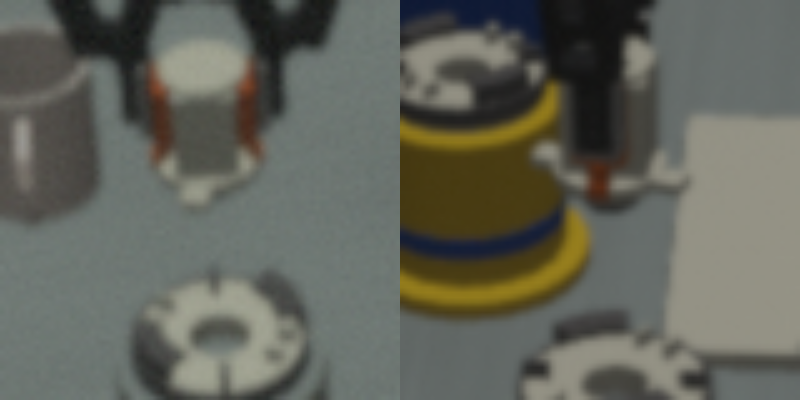

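The cap is held upright and clear of the neck. I'll move towards the rest, stopping about 40 mm outward of it for an unoccluded wrist view.

Run:
```python
from h import *
print(goto([.612,.186,.234]))
```

```text
[ -0.8 408.3 -19.1]
```

```bash
python3 -m jog '0 12 0 0;0 36 -2 0;0 72 -4 0;0 112 -6 0;0 152 -8 0;0 192 -9 0;0 225 -10 0;0 250 -12 0' >/dev/null; python3 -m jog '0 25 -1 0;0 55 -2 0;0 85 -4 0;0 112 -5 0;0 135 -6 0;0 150 -7 0;0 157 -7 0;0 158 -7 0' >/dev/null; python3 st.py
python3 - <<'E'
from h import *
shot("wrist","w5");print(proj("w5",[.577,.189,.024]))
E
```

```text
17.55 [0.612  0.1858 0.2332] yaw 82.2 Ftool [ 1.4  0.8 -0.1] T [ 0.01 -0.04  0.03] open 0.043
[323.40730498 168.44120782]
```

View pics/w5.png

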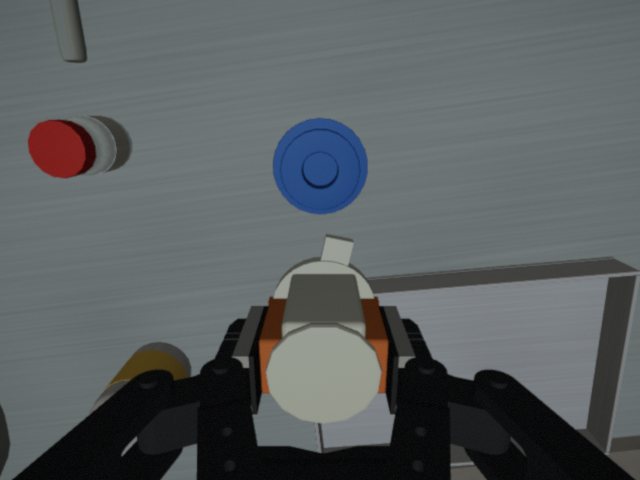

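The rest's rim centre is at about (320,168), jar upper left is clear; the cap is held at (325,370).

Run:
```python
from h import *
print(ray("w5",320,168.5,.024),ray("w5",320.5,165.5,.004))
p=ray("w5",320.2,168.5,.024);print(goto([*p[:2],.080])+[0,.5,-1.5])
```

```text
[0.57663905 0.18597247 0.024     ] [0.57647892 0.18629098 0.004     ]
[153.3  -3.7 -36.7]
```

```bash
python3 -m jog '0 -1 -8 0;5 -2 -18 0;15 -3.7 -28 0;40 -3.7 -36.7 0;75 -3.7 -36.7 0;110 -3.7 -36.7 0;140 -3.7 -36.7 0;155 -3.7 -36.7 0' >/dev/null; python3 -m jog '2 0 0 0;4 0 0 0;6 0 0 0;8 0 0 0;8 0 0 0;8 0 0 0;8 0 0 0;8 0 0 0'>/dev/null; python3 st.py
python3 - <<'E'
from h import *
shot("side","d6");shot("scene","s6");P,R,o=tool()
def cr(fn,s,w,h):
    u,v=proj(fn,P).astype(int); im=np.load(f"pics/{fn}.npz")["im"][v-h//2:v+h//2,u-w//2:u+w//2]
    return cv2.resize(im,None,fx=s,fy=s)
B=np.hstack([cr("s6",5,80,90),cr("d6",5,80,90)])
cv2.imwrite("pics/m6.png",B[:,:,::-1])
E
```

```text
19.6 [0.5751 0.1871 0.0703] yaw 82.2 Ftool [ 1.8  0.7 -0.1] T [0.   0.01 0.01] open 0.0435
```

View pics/m6.png

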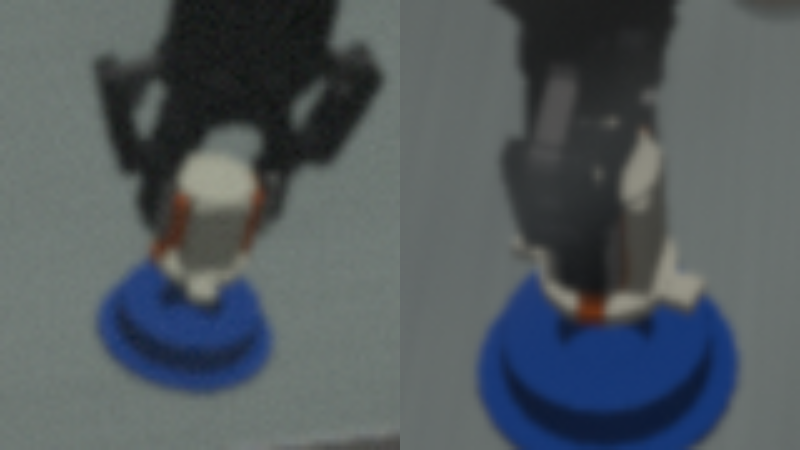

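Run:
```python
from h import *
P,R,o=tool()
for fn in("s6","d6"):
    u0=proj(fn,P).astype(int)-[40,45]
    for n,p in(("flange",P-[0,0,.020]),("captop",P+[0,0,.034]),("rim",[P[0],P[1],.024]),("base",[P[0],P[1],.0])): print(fn,n,((proj(fn,p)-u0)*5).round())
```

```text
s6 flange [196. 258.]
s6 captop [214. 177.]
s6 rim [188. 296.]
s6 base [181. 330.]
d6 flange [205. 268.]
d6 captop [198. 157.]
d6 rim [208. 320.]
d6 base [211. 365.]
```

The predicted and observed positions agree to about 1 mm in both views, so I'll lower gently.

```bash
python3 -m jog '3 0 0 0;6 0 0 0;9 0 0 0;12 0 0 0;15 0 0 0;18 0 0 0;20 0 0 0;22 0 0 0' >/dev/null; python3 st.py
```

```text
20.7 [0.5751 0.1871 0.0482] yaw 82.2 Ftool [ 1.6  0.1 -0.5] T [-0.02 -0.04 -0.02] open 0.043
```

```bash
python3 -m jog '.4 0 0 0;.8 0 0 0;1.2 0 0 0;1.6 0 0 0;2 0 0 0;2 0 0 0;2 0 0 0;2 0 0 0' >/dev/null; python3 st.py
```

```text
21.7 [0.5751 0.1871 0.0463] yaw 82.2 Ftool [ 1.1 -0.7 -0.7] T [-0.04 -0.04  0.  ] open 0.0433
```

```bash
python3 -m jog '.3 0 0 0;.6 0 0 0;.9 0 0 0;1.2 0 0 0;1.5 0 0 0;1.5 0 0 0;1.5 0 0 0;1.5 0 0 0' >/dev/null; python3 st.py
```

```text
22.7 [0.5751 0.1871 0.0448] yaw 82.2 Ftool [0.6 0.8 0.6] T [ 0.03 -0.03 -0.02] open 0.0432
```

```bash
python3 -m jog '.2 0 0 0;.4 0 0 0;.6 0 0 0;.8 0 0 0;.8 0 0 0;.8 0 0 0;.8 0 0 0;.8 0 0 0' >/dev/null; python3 st.py
```

```text
23.7 [0.5751 0.1871 0.044 ] yaw 82.2 Ftool [ 1.7  0.6 -0.2] T [ 0.01 -0.02 -0.  ] open 0.0429
```

```bash
python3 -m jog '.3 0 0 0;.6 0 0 0;.9 0 0 0;1.2 0 0 0;1.2 0 0 0;1.2 0 0 0;1.2 0 0 0;1.2 0 0 0' >/dev/null; python3 st.py
```

```text
24.7 [0.5752 0.1871 0.0438] yaw 82.2 Ftool [-7.3 -2.6 -3.4] T [-0.06  0.8  -0.41] open 0.0431
```

Contact is at z ≈ 0.0438, which matches the flange lying on the rim. I'll relieve the load, then release.

```bash
python3 -m jog '-.3 0 0 0;-.6 0 0 0;-.6 0 0 0;-.6 0 0 0;-.6 0 0 0;-.6 0 0 0;-.6 0 0 0;-.6 0 0 0' >/dev/null; python3 st.py; python3 -m jog '0 0 0 0;0 0 0 0;0 0 0 0;0 0 0 0;0 0 0 0;0 0 0 0;0 0 0 0;0 0 0 0' 1 20 >/dev/null; python3 st.py; python3 -m jog '-5 0 0 0;-15 0 0 0;-30 0 0 0;-50 0 0 0;-75 0 0 0;-105 0 0 0;-135 0 0 0;-150 0 0 0' >/dev/null;python3 -m jog '0 0 0 0;0 0 0 0;0 0 0 0;0 0 0 0;0 0 0 0;0 0 0 0;0 0 0 0;0 0 0 0' >/dev/null; python3 st.py
python3 - <<'E'
from h import *
shot("side","d7");shot("scene","s7");shot("wrist","w7")
p=np.array([.575,.187,.04])
def cr(fn,s,w,h):
    u,v=proj(fn,p).astype(int); im=np.load(f"pics/{fn}.npz")["im"][v-h//2:v+h//2,u-w//2:u+w//2]
    return cv2.resize(im,(400,400))
B=np.hstack([cr("s7",5,80,80),cr("d7",5,90,90)])
cv2.imwrite("pics/m7.png",B[:,:,::-1])
for fn in("s7","d7"):
    n=80 if fn=="s7" else 90;u0=proj(fn,p).astype(int)-n//2
    for q in([.575,.187,.078],[.575,.187,.0]): print(fn,((proj(fn,q)-u0)*400/n).round())
E
```

```text
25.7 [0.5752 0.1871 0.0439] yaw 82.2 Ftool [-5.9 -1.4 -3.5] T [-0.01  0.65 -0.33] open 0.043
26.7 [0.5751 0.1871 0.0434] yaw 82.2 Ftool [-0.2 -0.3 -0.3] T [ 0.03  0.04 -0.04] open 0.0851
28.7 [0.5751 0.1871 0.1934] yaw 82.2 Ftool [-0.6 -0.4  0.1] T [-0.03 -0.01  0.06] open 0.0851
s7 [215. 147.]
s7 [190. 260.]
d7 [197. 135.]
d7 [206. 271.]
```

View pics/m7.png

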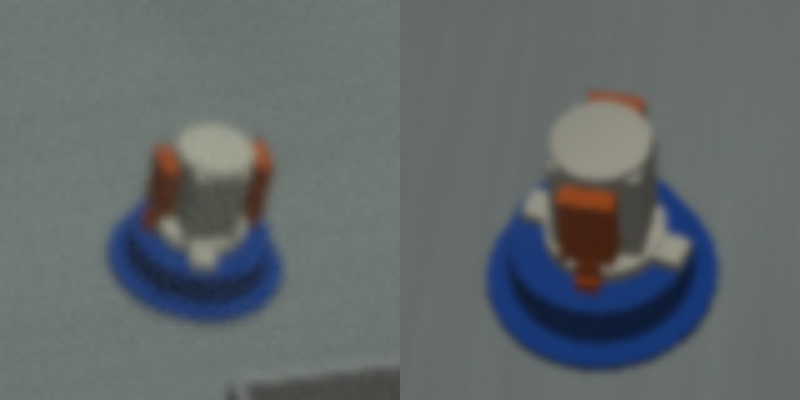

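The cap sits upright on the rest, tabs sprung out. Its top is at (217,148) and (202,140) in the two crops, against predictions of (215,147) and (197,135) for a seated cap. The gripper is clear, so I'm handing in.

```bash
python3 -c "
from workcell import bot,status
print(status.get_obs()['time']);print(bot.job_done())"
```

```text
28.85
the job is handed in; nothing more can be done
None
```

The cap is off the canister and sitting upright in the blue rest, and I handed the job in at 28.85 s; it reports no verdict.

- **Opening:** I squeezed both tabs and turned the cap anticlockwise about 24° until I felt the stop, with a peak of about 0.6 N m on the wrist sensor. I backed off 1.5° and lifted it straight off with under 4 N.
- **Parking:** I lowered the cap into the rest, with about 7 N when it touched down, at the height where the flange should meet the rim. I then eased the load, released and moved up 150 mm.
- **Last checks:** Both fixed cameras show the cap upright and seated with its tabs sprung out. Cap and rest lie within about 2 mm of where I expected, going by positions read off the images. The wrist force is about zero and the gripper is clear.
- **What disagreed:** My first estimates of the canister position differed by up to about 6 mm between cameras. I resolved this with a close-up wrist picture before gripping; the side forces then stayed within about 3 N. Touchdown on the rest came within 1 mm of the height I expected.
- **Not checked:** I took no final picture of the bystanders to measure them. The arm's path stayed clear of them and the force readings showed no unexpected contact.

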